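# Find the heaviest tin in the parcel by feel

## Robot

A 7-joint arm with a two-finger parallel gripper is mounted at the origin on the work surface. World frame = base frame: x ahead of the robot, y to its left, z up, the work surface at z = 0. Lengths are in m, angles in rad, forces in N, time in s.
With the tool pointing down it reaches from about 0.425 to 0.875 m from the base axis. Payload 4.7 kg.
Tool frame: the origin (TCP) lies midway between the tips of the shut fingers; the grasp point (between the pads) lies 19 mm behind it; z points along the fingers, x is the direction in which the jaws open and shut, and the axes are right-handed (so a half turn about z gives the same grasp; the last joint's range is limited). The gripper opens to 87 mm and grips with 3 to 60 N. Pads are 19 mm wide; open, the fingers measure 117 mm over their backs; the gripper's body (75 mm by 190 mm) begins 51 mm behind the grasp point.
Start: joints at [1.209, 0.321, -0.07, 1.45, 0.023, 1.371, -0.057], TCP at [0.239, -0.605, 0.223] pointing down, gripper open.
Joint ranges: [-2.86, 2.86], [-0.3, 2.09], [-1.38, 1.24], [0.06, 2.45], [-1.56, 4.7], [0.09, 2.05], [-2.69, 2.69]. Speed limits (rad/s): [2.57, 2.57, 3.14, 3.14, 3.14, 3.14, 3.14].

## Interface

Orientations are given as a rotation vector (axis times angle).
In Python, from bench import get_state, eyes, ticket gives the robot as it stands.
- The arm moves only by the tool carry_out, never from a script. Its argument "motion" is a list of rows, each a list of 2 entries, a list of its own where there are three numbers: the shift along the world's x, y, z in m, then the turn about the world's z in rad. A call has 1 to 20 rows; each row is the pose to reach, as a shift and turn from the pose commanded when the call began; what a row does not reach only later rows make up. A row lasts 1/10 s, in which the tool goes at most 50 mm and 8.59 degrees, less where a joint would pass 70% of its speed; a pose out of reach is approached as far as the arm can. A call with a gripper value outside its range is refused whole. "grip" is the gripper command: -1 is fully open, 1 is shut, values between are in proportion, set as the call begins (left out, the last holds). The fingers move at their own pace and stop on an object; "squeeze" is the grip in N (left out, the last holds). Time passes only in rows, so rows that repeat a pose let the fingers close. It gives the time, the measured TCP pose, the force and the opening at its end, in the units of the state.
- get_state(): the state, without advancing time (a new reading comes with each control period).
- eyes.get_image(name): name is "scene" or "side" or "wrist"; returns a dict with "pixels" (420x560x3 uint8, blue, green, red), "mtx" (3x3 intrinsics, pixels), "extrinsics" (4x4, takes a point from camera to world coordinates). Camera axes: x right, y down, z forward; pixel columns grow to the right and rows downward; lengths in m; the calibration is good to about 2 mm. The wrist camera is an equidistant fisheye: a pixel r from the principal point sees the ray r / f radians off the axis. A picture is of the moment at which its call begins. There is no depth.
- ticket.close_job(): hands the job in, once; it reports no verdict.
The state is a dict: "time": time; "joint_positions": joint angles; "qd": joint speeds; "joint_torque": joint torques, N m; "position": TCP position; "tool_rot": TCP orientation; "ft_force": force on the tool from outside, world axes, zero at the start; "torque": the same for the moment, N m; "grip_width": opening from 0.0 (shut) to 1.0 (fully open).
Only numpy, scipy, OpenCV 4.12 (cv2) and the standard library are available. Lean on these libraries where they do the work, as an engineer would, in place of code of your own. Each camera call takes 0.05 s, during which the arm holds its last target. There are 200 camera calls.

## Task

The parcel on the hallway radiator shelf holds three identical closed tins, and the one full of screws for the coat hooks is clearly the heaviest. Swing both long flaps of the carton wide open, well past upright, then heft the tins to find the heaviest by feel, leaving the other two standing upright in the open carton. Finish while still holding the heaviest tin in the gripper, upright and still, a hand's breadth above the carton's rim, without shifting the sunglasses box, door wedge or key tray.

Things in the scene. Friction and masses are not known exactly. Their poses are not given: they have to be found in the camera images.
- carton: cardboard carton fixed to the shelf, outside 154 (x) x 264 (y) x 115 tall, walls and floor 4 thick (inner floor at height 4), open on top but for two long flaps; short end flaps are folded down outside, reaching 18 beyond the ends. Origin: centre of its underside; x points away from the robot, y left, turned up to 0.3 rad about z
- flap_front (a joint): angle (rad) of the carton's front long flap, hinged on its near, -x wall: 0 level over the carton, 1.57 upright, 3.14 folded out level, 3.4 its stop. Card 52 from hinge to free edge, 260 wide, 4 thick; starts ajar at 0.5 to 1.0, stays where left (friction 0.012 N m). Shut fingers let down between the two free edges can push it open from inside, following its edge up and outwards
- flap_back (a joint): angle (rad) of the carton's back long flap, hinged on its far, +x wall: 0 level over the carton, 1.57 upright, 3.14 folded out level, 3.4 its stop. Card 52 from hinge to free edge, 260 wide, 4 thick; starts ajar at 0.5 to 1.0, stays where left (friction 0.012 N m). Shut fingers let down between the two free edges can push it open from inside, following its edge up and outwards
- flap_front_hinge (a point): middle of the front flap's hinge line: 75 to -x of the carton's centre, height 117
- flap_back_hinge (a point): middle of the back flap's hinge line: 75 to +x of the carton's centre, height 117
- flap_front_edge (a point): middle of the front flap's free edge, moves with it
- flap_back_edge (a point): middle of the back flap's free edge, moves with it
- tin_a: one of three closed metal tins that look alike, 52 across, 90 tall, flat lid; they stand in a row along the carton's y, about 78 between centres, within 6 of its x centre line, in any order; origin: centre of the underside, z up. Each weighs 0.15 to 0.7 kg; one is heavier than each of the others by 0.2 kg or more, which only weighing it in the gripper can tell
- tin_b: one of three closed metal tins that look alike, 52 across, 90 tall, flat lid; they stand in a row along the carton's y, about 78 between centres, within 6 of its x centre line, in any order; origin: centre of the underside, z up. Each weighs 0.15 to 0.7 kg; one is heavier than each of the others by 0.2 kg or more, which only weighing it in the gripper can tell
- tin_c: one of three closed metal tins that look alike, 52 across, 90 tall, flat lid; they stand in a row along the carton's y, about 78 between centres, within 6 of its x centre line, in any order; origin: centre of the underside, z up. Each weighs 0.15 to 0.7 kg; one is heavier than each of the others by 0.2 kg or more, which only weighing it in the gripper can tell
- glasses_box: red plastic flip-top sunglasses box, closed, 160 x 66 x 58; loose, beside the right (-y) end of the carton; origin under its centre (leave it alone)
- door_wedge: aluminium door wedge on a rubber sole, 125 x 45 x 38; loose, beside the left (+y) end of the carton; origin under its centre (leave it alone)
- key_tray: birch key tray with keys, 150 x 210 x 28; loose, far left; origin under its centre (leave it alone)

How it is judged:
On the way:
1. both long flaps of the carton are swung open past upright (over 1.8 rad) (value of joint each of flap_front, flap_back above 1.8 rad), for 0.2 s.
At the end, for the whole second after the job is handed in: Heaviest tin held by the fingers alone, underside over 0.155 m above the shelf (40 mm over the rim), within 0.25 rad of upright, still; the other two stand free on the carton's floor, upright within 0.15 rad, each weighing under 4.4 N; both flaps still open over 1.6 rad (value of joint each of flap_front, flap_back above 1.6 rad and ((height (world z) of tin_a above 0.155 m and angle between tin_a's own z axis and vertical below 0.25 rad and linear speed of tin_a below 0.03 m/s and contact force between the fingers and tin_a above 2 N and contact force between tin_a and carton below 0.2 N and (x of tin_b in the frame of carton between -0.075 and 0.075 m and y of tin_b in the frame of carton between -0.13 and 0.13 m and z of tin_b in the frame of carton below 0.012 m and angle between tin_b's own z axis and vertical below 0.15 rad and linear speed of tin_b below 0.03 m/s and contact force between the fingers and tin_b below 0.5 N and contact force between tin_a and tin_b below 0.2 N and contact force between tin_b and carton between 1 and 4.4 N) and (x of tin_c in the frame of carton between -0.075 and 0.075 m and y of tin_c in the frame of carton between -0.13 and 0.13 m and z of tin_c in the frame of carton below 0.012 m and angle between tin_c's own z axis and vertical below 0.15 rad and linear speed of tin_c below 0.03 m/s and contact force between the fingers and tin_c below 0.5 N and contact force between tin_a and tin_c below 0.2 N and contact force between tin_c and carton between 1 and 4.4 N)) or (height (world z) of tin_b above 0.155 m and angle between tin_b's own z axis and vertical below 0.25 rad and linear speed of tin_b below 0.03 m/s and contact force between the fingers and tin_b above 2 N and contact force between tin_b and carton below 0.2 N and (x of tin_a in the frame of carton between -0.075 and 0.075 m and y of tin_a in the frame of carton between -0.13 and 0.13 m and z of tin_a in the frame of carton below 0.012 m and angle between tin_a's own z axis and vertical below 0.15 rad and linear speed of tin_a below 0.03 m/s and contact force between the fingers and tin_a below 0.5 N and contact force between tin_b and tin_a below 0.2 N and contact force between tin_a and carton between 1 and 4.4 N) and (x of tin_c in the frame of carton between -0.075 and 0.075 m and y of tin_c in the frame of carton between -0.13 and 0.13 m and z of tin_c in the frame of carton below 0.012 m and angle between tin_c's own z axis and vertical below 0.15 rad and linear speed of tin_c below 0.03 m/s and contact force between the fingers and tin_c below 0.5 N and contact force between tin_b and tin_c below 0.2 N and contact force between tin_c and carton between 1 and 4.4 N)) or (height (world z) of tin_c above 0.155 m and angle between tin_c's own z axis and vertical below 0.25 rad and linear speed of tin_c below 0.03 m/s and contact force between the fingers and tin_c above 2 N and contact force between tin_c and carton below 0.2 N and (x of tin_a in the frame of carton between -0.075 and 0.075 m and y of tin_a in the frame of carton between -0.13 and 0.13 m and z of tin_a in the frame of carton below 0.012 m and angle between tin_a's own z axis and vertical below 0.15 rad and linear speed of tin_a below 0.03 m/s and contact force between the fingers and tin_a below 0.5 N and contact force between tin_c and tin_a below 0.2 N and contact force between tin_a and carton between 1 and 4.4 N) and (x of tin_b in the frame of carton between -0.075 and 0.075 m and y of tin_b in the frame of carton between -0.13 and 0.13 m and z of tin_b in the frame of carton below 0.012 m and angle between tin_b's own z axis and vertical below 0.15 rad and linear speed of tin_b below 0.03 m/s and contact force between the fingers and tin_b below 0.5 N and contact force between tin_c and tin_b below 0.2 N and contact force between tin_b and carton between 1 and 4.4 N)))); the arm keeps its last pose, push and grip.
It fails at once if a bystander (glasses box) is moved by more than 30 mm (distance of glasses_box from where it was at the start of the episode above 0.03 m).
It fails at once if a bystander (door wedge) is moved by more than 30 mm (distance of door_wedge from where it was at the start of the episode above 0.03 m).
It fails at once if a bystander (key tray) is moved by more than 30 mm (distance of key_tray from where it was at the start of the episode above 0.03 m).
It also fails if it takes over 72 s, if anything falls off the work surface, if the arm or the gripper's body presses on something with over 40 N, if the wrist force passes 120 N, or if a joint passes its speed limit or range.

## Working session

There is one attempt and no reset: what is moved stays moved. The work goes in short steps, Python scripts to look and compute and a tool call to move; the robot and the scene stay as the last step left them, time stands still between calls to the robot, and variables do not carry over. Pictures are saved under pics/ and viewed, about 8 in all and at most 12, crops included, and the job is handed in when it is done.

Besides the shell and the picture viewer there is one more tool, called as name(argument=value, ...), one argument or row to a line, values as JSON. carry_out: Moves the arm, as the interface text tells. Its arguments: {"type":"object","properties":{"motion":{"type":"array","items":{"type":"array"}},"grip":{"type":"number"},"squeeze":{"type":"number"}},"required":["motion"]}

```bash
mkdir -p pics; ls
python3 - <<'E'
from bench import get_state, eyes
import cv2,numpy as np
s=get_state()
for k in s: print(k,np.round(s[k],3))
a=[]
for n in ("scene","side"):
    im=eyes.get_image(n); cv2.imwrite(f"pics/{n}0.png",im["pixels"]); 
    np.savez(f"pics/{n}0.npz",**im)
    print(n,im["mtx"].round(1).tolist(),im["extrinsics"].round(3).tolist())
E
```

```text
pics
time 0.0
joint_positions [ 1.209  0.322 -0.07   1.452  0.023  1.371 -0.057]
qd [-0.001  0.001 -0.001  0.    -0.001 -0.    -0.001]
joint_torque [-0.0000e+00 -4.9129e+01 -4.0400e-01 -3.1252e+01 -6.4000e-02  4.4000e-02
  0.0000e+00]
position [ 0.238 -0.604  0.221]
tool_rot [-2.597  1.767  0.003]
ft_force [ 1.504  1.092 -0.004]
torque [ 0.022 -0.023 -0.005]
grip_width 1.002
scene [[390.8, 0.0, 279.5], [0.0, 390.8, 209.2], [0.0, 0.0, 1.0]] [[-0.937, -0.259, 0.234, 0.384], [-0.349, 0.68, -0.645, 0.748], [0.008, -0.686, -0.728, 0.729], [0.0, 0.0, 0.0, 1.0]]
side [[516.5, 0.0, 286.0], [0.0, 516.5, 208.5], [0.0, 0.0, 1.0]] [[-0.971, -0.152, 0.185, 0.313], [-0.24, 0.613, -0.752, 1.26], [0.001, -0.775, -0.632, 0.983], [0.0, 0.0, 0.0, 1.0]]
```

View pics/scene0.png

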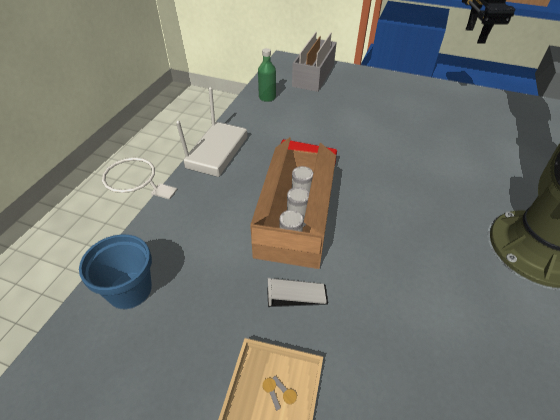

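View pics/side0.png

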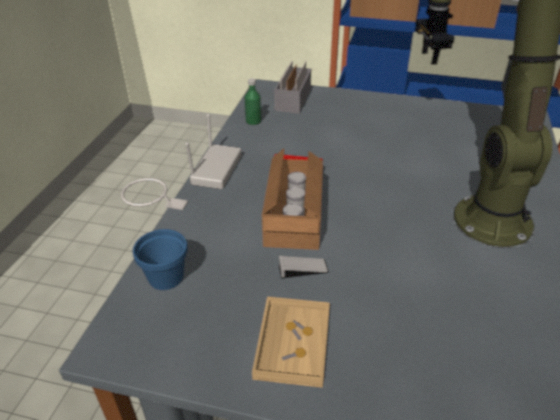

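The scene view shows the carton around (295,200), with three lids at about (302,175), (298,197) and (291,220). The wedge is at (297,292) and the red box is behind the far end. I'll find the lids by ray casting and zoom in.

```bash
cat > h.py <<'E'
import numpy as np,cv2
def ray(im,px,z):
    u=np.linalg.inv(im["mtx"])@[px[0],px[1],1]; E=im["extrinsics"]
    d=E[:3,:3]@u; o=E[:3,3]; return (o+d*(z-o[2])/d[2])
def proj(im,P):
    E=np.linalg.inv(im["extrinsics"]); p=E[:3,:3]@np.array(P)+E[:3,3]; q=im["mtx"]@p; return q[:2]/q[2]
E
python3 - <<'E'
from h import *
for n,(x0,y0,x1,y1) in (("scene",(230,120,370,280)),):
    im=dict(np.load(f"pics/{n}0.npz")); p=im["pixels"]
    cv2.imwrite(f"pics/{n}crop.png",cv2.resize(p[y0:y1,x0:x1],None,fx=3.7,fy=3.7,interpolation=cv2.INTER_CUBIC))
for n in("scene","side"):
    im=dict(np.load(f"pics/{n}0.npz")); h=cv2.cvtColor(im["pixels"],cv2.COLOR_BGR2HSV)
    m=((h[...,1]<45)&(h[...,2]>120)).astype(np.uint8)
    k,l,st,c=cv2.connectedComponentsWithStats(m)
    for i in range(1,k):
        if 40<st[i,4]<800 and 240<c[i,0]<340 and 130<c[i,1]<320: print(n,st[i],c[i].round(1),ray(im,c[i],0.094).round(3))
E
```

```text
scene [321 245  28  30 215] [333.9 259.7] [0.438 0.277 0.094]
side [283 172  23  43 598] [294.6 193.9] [0.565 0.133 0.094]
side [279 255  48  21 618] [301.8 263.6] [0.486 0.397 0.094]
```

View pics/scenecrop.png

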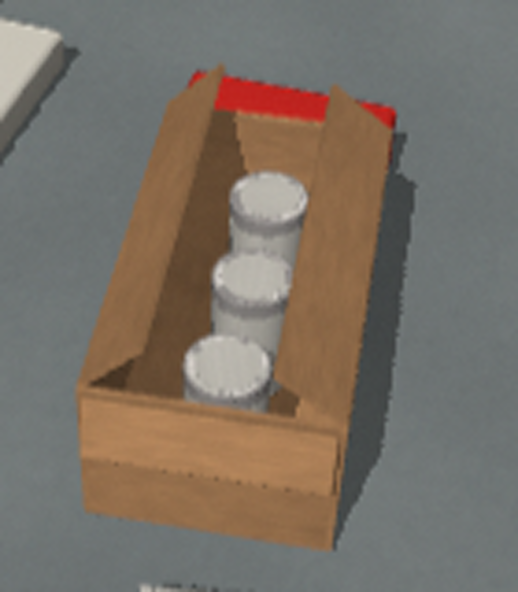

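The crop shows both flaps ajar. The near-end rim corners are at crop (80,390) and (340,425), the far hinge corners at (170,100) and (392,128), and the lids at (268,200), (253,279) and (228,367).

Run:
```python
from h import *
im=dict(np.load("pics/scene0.npz"))
f=lambda p:(p[0]/3.7+229.9,p[1]/3.7+119.9)
for n,p,z in [("L near",(80,390),.117),("R near",(340,425),.117),("L far",(170,100),.117),("R far",(392,128),.117),("lid far",(268,200),.094),("mid",(253,279),.094),("near",(228,367),.094)]:
    print(n,ray(im,f(p),z).round(3))
# flap free edges: intersect ray with rotation circle
c=[ray(im,f(p),.117) for p in [(80,390),(340,425),(170,100),(392,128)]]
C=sum(c)/4; u=(c[0]+c[1]-c[2]-c[3]); yaw=np.arctan2(u[1],u[0])-np.pi/2; print("C",C.round(3),"yaw",yaw)
ex=np.array([np.cos(yaw),np.sin(yaw),0]);ey=np.array([-ex[1],ex[0],0])
for s,nm,ps in[(-1,"front",((275,385),(335,88))),(1,"back",((138,355),(222,68)))]:
    for p,e in zip(ps,(1,-1)):
        best=min((np.linalg.norm(proj(im,C+ex*s*.075+ey*e*.13+.052*(-s*ex*np.cos(a)+np.array([0,0,1])*np.sin(a)))-f(p)),a) for a in np.arange(.2,1.6,.02)); print(nm,best)
```

```text
L near [0.619 0.269 0.117]
R near [0.476 0.242 0.117]
L far [0.665 0.006 0.117]
R far [ 0.515 -0.019  0.117]
lid far [0.577 0.055 0.094]
mid [0.563 0.129 0.094]
near [0.553 0.204 0.094]
C [0.569 0.125 0.117] yaw 0.16141375738569863
front (np.float64(2.5942318696541697), np.float64(0.5999999999999999))
front (np.float64(1.0755727626359894), np.float64(0.6399999999999998))
back (np.float64(1.932007937744001), np.float64(0.7599999999999998))
back (np.float64(1.205590004725583), np.float64(0.7799999999999998))
```

The carton centre is about (0.569, 0.125) with yaw 0.16, which fits the tin row direction and the 78 mm spacing. The flaps read about 0.62 (front) and 0.77 (back), both plausible. I'll go above the gap with the fingers shut and the jaws along the carton's y.

carry_out(
  motion=[
    [[0.332,0.73,0.03],-0.215],
    [[0.332,0.73,0.03],-0.215],
    [[0.332,0.73,0.03],-0.215],
    [[0.332,0.73,0.03],-0.215],
    [[0.332,0.73,0.03],-0.215],
    [[0.332,0.73,0.03],-0.215],
    [[0.332,0.73,0.03],-0.215],
    [[0.332,0.73,0.03],-0.215],
    [[0.332,0.73,0.03],-0.215],
    [[0.332,0.73,0.03],-0.215],
    [[0.332,0.73,0.03],-0.215],
    [[0.332,0.73,0.03],-0.215],
    [[0.332,0.73,0.03],-0.215],
    [[0.332,0.73,0.03],-0.215],
    [[0.332,0.73,0.03],-0.215],
    [[0.332,0.73,0.03],-0.215],
    [[0.332,0.73,0.03],-0.215],
    [[0.332,0.73,0.03],-0.215],
    [[0.332,0.73,0.03],-0.215],
    [[0.332,0.73,0.03],-0.215],
  ],
  grip=1,
  squeeze=20,
)

```text
time: 2.1
position: [0.5704, 0.1231, 0.2524]
tool_rot: [2.389, -2.039, 0.001]
ft_force: [-0.0, -0.6, 0.3]
grip_width: 0.005
```

Run:
```python
from bench import eyes
import cv2,numpy as np
im=eyes.get_image("wrist"); np.savez("pics/w1.npz",**im); cv2.imwrite("pics/w1.png",im["pixels"])
print(im["mtx"].round(1).tolist(),im["extrinsics"].round(3).tolist())
```

```text
[[325.2, 0.0, 279.5], [0.0, 325.2, 212.2], [0.0, 0.0, 1.0]] [[0.157, -0.942, -0.297, 0.652], [-0.988, -0.15, -0.048, 0.137], [0.0, 0.301, -0.954, 0.414], [0.0, 0.0, 0.0, 1.0]]
```

View pics/w1.png

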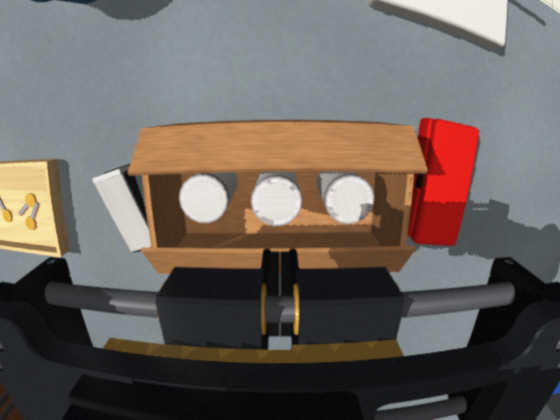

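The wrist view shows lids at (203,198), (276,200) and (349,199), with the back flap at rows 125–172 and the front flap at about rows 248–270. Both are still ajar. I'll check the tin positions and the flap edges.

```bash
cat >> h.py <<'E'
def fray(im,px,z):
    K=im["mtx"]; a=(np.array(px)-K[:2,2])/K[0,0]; r=np.hypot(*a); d=np.array([*(a/r*np.sin(r)),np.cos(r)])
    E=im["extrinsics"]; d=E[:3,:3]@d; o=E[:3,3]; return o+d*(z-o[2])/d[2]
E
python3 - <<'E'
from h import *
im=dict(np.load("pics/w1.npz"))
for p,z in [((203,198),.094),((276,200),.094),((349,199),.094),((280,172),.152),((280,125),.117),((280,248),.147),((282,270),.117)]: print(p,fray(im,p,z).round(3))
E
```

```text
(203, 198) [0.555 0.202 0.094]
(276, 200) [0.565 0.127 0.094]
(349, 199) [0.578 0.053 0.094]
(280, 172) [0.604 0.129 0.152]
(280, 125) [0.641 0.135 0.117]
(280, 248) [0.536 0.118 0.147]
(282, 270) [0.498 0.11  0.117]
```

Both cameras agree within 2 mm. I'll let the fingers down and sweep the front flap out.

carry_out(
  motion=[
    [[0,0,-0.04],0],
    [[0,0,-0.08],0],
    [[0,0,-0.12],0],
    [[0,0,-0.141],0],
    [[0,0,-0.141],0],
    [[-0.015,-0.0024,-0.141],0],
    [[-0.03,-0.005,-0.141],0],
    [[-0.042,-0.0068,-0.138],0],
    [[-0.05,-0.008,-0.13],0],
    [[-0.057,-0.0092,-0.125],0],
    [[-0.067,-0.011,-0.125],0],
    [[-0.077,-0.0124,-0.125],0],
    [[-0.087,-0.014,-0.125],0],
    [[-0.097,-0.0156,-0.125],0],
    [[-0.107,-0.0172,-0.125],0],
    [[-0.114,-0.0184,-0.126],0],
    [[-0.121,-0.0195,-0.126],0],
    [[-0.128,-0.0206,-0.126],0],
    [[-0.128,-0.0206,-0.126],0],
  ],
)

```text
time: 4.05
position: [0.4417, 0.1045, 0.1265]
tool_rot: [2.392, -2.035, 0.0]
ft_force: [1.0, 0.5, 0.7]
grip_width: 0.006
```

carry_out(
  motion=[
    [[0,0,0.045],0],
    [[0.03,0.005,0.07],0],
    [[0.078,0.0125,0.07],0],
    [[0.126,0.02,0.06],0],
    [[0.128,0.0206,0.015],0],
    [[0.128,0.0206,-0.015],0],
    [[0.143,0.023,-0.015],0],
    [[0.158,0.0255,-0.015],0],
    [[0.17,0.0275,-0.012],0],
    [[0.178,0.029,-0.004],0],
    [[0.185,0.03,0.001],0],
    [[0.195,0.0315,0.001],0],
    [[0.205,0.033,0.001],0],
    [[0.215,0.035,0.001],0],
    [[0.225,0.0365,0.001],0],
    [[0.235,0.038,0.0],0],
    [[0.243,0.0395,0.0],0],
    [[0.251,0.041,0.0],0],
    [[0.258,0.042,0.0],0],
    [[0.258,0.042,0.0],0],
  ],
)

```text
time: 6.05
position: [0.7013, 0.1469, 0.1263]
tool_rot: [-2.392, 2.036, 0.0]
ft_force: [1.3, 1.0, 0.9]
grip_width: 0.002
```

carry_out(
  motion=[
    [[0,0,0.05],0],
    [[-0.02,0,0.1],0],
    [[-0.06,-0.01,0.123],0.15],
    [[-0.1,-0.015,0.123],0.3],
    [[-0.136,-0.019,0.123],0.45],
    [[-0.136,-0.019,0.123],0.6],
    [[-0.136,-0.019,0.123],0.75],
    [[-0.136,-0.019,0.123],0.9],
    [[-0.136,-0.019,0.123],1.05],
    [[-0.136,-0.019,0.123],1.2],
    [[-0.136,-0.019,0.123],1.35],
    [[-0.136,-0.019,0.123],1.5],
    [[-0.136,-0.019,0.123],1.57],
    [[-0.136,-0.019,0.123],1.57],
    [[-0.136,-0.019,0.123],1.57],
  ],
  grip=-1,
)

```text
time: 7.55
position: [0.5644, 0.1277, 0.2497]
tool_rot: [3.131, 0.248, 0.0]
ft_force: [-0.0, 0.2, -0.2]
grip_width: 0.998
```

Run:
```python
from bench import eyes,get_state
import cv2,numpy as np
im=eyes.get_image("wrist"); np.savez("pics/w2.npz",**im)
b=eyes.get_image("scene")["pixels"][110:290,210:390]
w=im["pixels"]
cv2.imwrite("pics/w2.png",np.hstack([cv2.resize(w,(450,338)),cv2.resize(b,(338,338),interpolation=cv2.INTER_CUBIC)]))
s=get_state();print(s["position"],s["ft_force"],s["joint_torque"])
```

```text
[0.56445682 0.12769226 0.24965897] [-0.59896455  0.38415827  0.51538102] [ 4.99820884e-02 -3.30499113e+01 -8.02724004e+00 -3.05107999e+01
 -6.91746525e-02  1.51011528e-02 -9.65335756e-03]
```

View pics/w2.png

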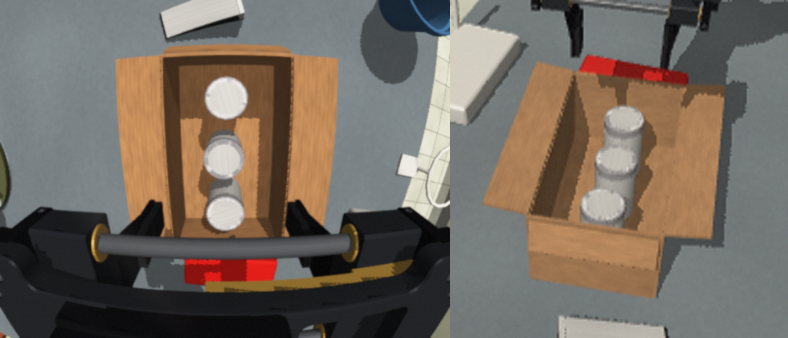

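Both flaps lie folded out nearly level, and all tins are still standing. Next is the middle tin.

carry_out(
  motion=[
    [[0,0,-0.045],0],
    [[0,0,-0.09],0],
    [[0,0,-0.125],0],
    [[0,0,-0.15],0],
    [[0,0,-0.17],0],
    [[0,0,-0.188],0],
    [[0,0,-0.188],0],
  ],
)

```text
time: 8.35
position: [0.5628, 0.1271, 0.0592]
tool_rot: [3.131, 0.251, -0.007]
ft_force: [-0.8, 0.1, 0.1]
grip_width: 1.001
```

carry_out(
  motion=[
    [[0,0,0],0],
    [[0,0,0],0],
    [[0,0,0],0],
    [[0,0,0],0],
    [[0,0,0],0],
    [[0,0,0],0],
    [[0,0,0],0],
    [[0,0,0],0],
  ],
  grip=1,
  squeeze=30,
)

```text
time: 9.15
position: [0.5644, 0.1277, 0.0619]
tool_rot: [3.131, 0.251, -0.0]
ft_force: [-2.9, -0.7, 5.2]
grip_width: 0.592
```

carry_out(
  motion=[
    [[0,0,0.01],0],
    [[0,0,0.02],0],
    [[0,0,0.03],0],
    [[0,0,0.03],0],
    [[0,0,0.03],0],
    [[0,0,0.03],0],
    [[0,0,0.03],0],
    [[0,0,0.03],0],
  ],
)

```text
time: 9.95
position: [0.5643, 0.1277, 0.0912]
tool_rot: [-3.131, -0.251, 0.001]
ft_force: [-0.1, 0.2, -2.1]
grip_width: 0.594
```

Run:
```python
from bench import eyes,get_state
import numpy as np
r=[]
for i in range(4):
    eyes.get_image("side"); r.append(get_state()["ft_force"][2])
print(np.round(r,2))
```

```text
[-1.25 -2.79 -2.73 -1.5 ]
```

That reads about 2.1 N, so this tin is light (roughly 0.21 kg). I'll set it down and try the +y tin.

carry_out(
  motion=[
    [[0,0,-0.012],0],
    [[0,0,-0.022],0],
    [[0,0,-0.028],0],
    [[0,0,-0.0305],0],
    [[0,0,-0.0305],0],
    [[0,0,-0.0305],0],
  ],
)

```text
time: 10.75
position: [0.5633, 0.1276, 0.0617]
tool_rot: [3.13, 0.251, -0.005]
ft_force: [-5.9, -1.2, 9.8]
grip_width: 0.587
```

carry_out(
  motion=[
    [[0,0,0],0],
    [[0,0,0],0],
    [[0,0,0],0],
    [[0,0,0],0],
    [[0,0,0],0],
    [[0,0,0.03],0],
    [[0,0,0.07],0],
    [[0,0,0.075],0],
    [[-0.004,0.03,0.075],0],
    [[-0.01,0.075,0.075],0],
    [[-0.01,0.075,0.07],0],
    [[-0.01,0.075,0.04],0],
    [[-0.01,0.075,0.015],0],
    [[-0.01,0.075,0.0],0],
    [[-0.01,0.075,0.0],0],
    [[-0.01,0.075,0.0],0],
  ],
  grip=-1,
)

```text
time: 12.35
position: [0.5548, 0.203, 0.0615]
tool_rot: [-3.131, -0.251, -0.001]
ft_force: [1.4, 0.5, 0.2]
grip_width: 1.005
```

carry_out(
  motion=[
    [[0,0,0],0],
    [[0,0,0],0],
    [[0,0,0],0],
    [[0,0,0],0],
    [[0,0,0],0],
    [[0,0,0],0],
    [[0,0,0],0],
  ],
  grip=1,
  squeeze=30,
)

```text
time: 13.05
position: [0.5544, 0.2027, 0.0612]
tool_rot: [3.131, 0.251, -0.0]
ft_force: [-1.7, 0.4, 2.4]
grip_width: 0.592
```

carry_out(
  motion=[
    [[0,0,0.01],0],
    [[0,0,0.02],0],
    [[0,0,0.03],0],
    [[0,0,0.03],0],
    [[0,0,0.03],0],
    [[0,0,0.03],0],
    [[0,0,0.03],0],
    [[0,0,0.03],0],
  ],
)

```text
time: 13.85
position: [0.5543, 0.2026, 0.0907]
tool_rot: [3.131, 0.251, -0.001]
ft_force: [1.1, -0.1, -4.5]
grip_width: 0.592
```

Run:
```python
from bench import eyes,get_state
import numpy as np
r=[]
for i in range(4):
    eyes.get_image("side"); r.append(get_state()["ft_force"][2])
print(np.round(r,2))
```

```text
[-5.28 -5.72 -5.83 -5.18]
```

That reads about 5.4 N (0.55 kg). I'll weigh the third as well.

carry_out(
  motion=[
    [[0,0,-0.012],0],
    [[0,0,-0.022],0],
    [[0,0,-0.028],0],
    [[0,0,-0.03],0],
    [[0,0,-0.03],0],
    [[0,0,-0.03],0],
  ],
)

```text
time: 14.65
position: [0.5534, 0.2023, 0.0611]
tool_rot: [3.13, 0.251, -0.004]
ft_force: [-4.6, -2.1, 2.2]
grip_width: 0.586
```

carry_out(
  motion=[
    [[0,0,0],0],
    [[0,0,0],0],
    [[0,0,0],0],
    [[0,0,0],0],
    [[0,0,0],0],
    [[0,0,0.03],0],
    [[0,0,0.07],0],
    [[0,0,0.08],0],
    [[0.007,-0.045,0.08],0],
    [[0.014,-0.09,0.08],0],
    [[0.021,-0.135,0.08],0],
    [[0.023,-0.149,0.08],0],
    [[0.023,-0.149,0.07],0],
    [[0.023,-0.149,0.04],0],
    [[0.023,-0.149,0.015],0],
    [[0.023,-0.149,0.001],0],
    [[0.023,-0.149,0.001],0],
    [[0.023,-0.149,0.001],0],
  ],
  grip=-1,
)

```text
time: 16.45
position: [0.5777, 0.0552, 0.0625]
tool_rot: [-3.131, -0.254, -0.001]
ft_force: [0.9, -0.1, 0.9]
grip_width: 1.001
```

carry_out(
  motion=[
    [[0,0,0],0],
    [[0,0,0],0],
    [[0,0,0],0],
    [[0,0,0],0],
    [[0,0,0],0],
    [[0,0,0],0],
    [[0,0,0],0],
  ],
  grip=1,
  squeeze=30,
)

```text
time: 17.15
position: [0.5774, 0.0536, 0.0622]
tool_rot: [3.131, 0.251, -0.0]
ft_force: [-1.2, -0.2, 2.5]
grip_width: 0.585
```

carry_out(
  motion=[
    [[0,0,0.01],0],
    [[0,0,0.02],0],
    [[0,0,0.03],0],
    [[0,0,0.03],0],
    [[0,0,0.03],0],
    [[0,0,0.03],0],
    [[0,0,0.03],0],
    [[0,0,0.03],0],
  ],
)

```text
time: 17.95
position: [0.5773, 0.0537, 0.0917]
tool_rot: [-3.131, -0.251, 0.001]
ft_force: [0.7, 0.2, -3.5]
grip_width: 0.59
```

Run:
```python
from bench import eyes,get_state
import numpy as np
r=[]
for i in range(4):
    eyes.get_image("side"); r.append(get_state()["ft_force"][2])
print(np.round(r,2))
```

```text
[-3.39 -2.52 -3.41 -3.17]
```

The third reads about 3.2 N, so the +y tin is the heaviest at 5.4 N, against 2.1 and 3.2. I'll put this one back and lift the heavy one out.

carry_out(
  motion=[
    [[0,0,-0.012],0],
    [[0,0,-0.022],0],
    [[0,0,-0.028],0],
    [[0,0,-0.03],0],
    [[0,0,-0.03],0],
    [[0,0,-0.03],0],
  ],
)

```text
time: 18.75
position: [0.5764, 0.0536, 0.0621]
tool_rot: [3.131, 0.251, -0.005]
ft_force: [-5.1, -0.8, 5.9]
grip_width: 0.593
```

carry_out(
  motion=[
    [[0,0,0],0],
    [[0,0,0],0],
    [[0,0,0],0],
    [[0,0,0],0],
    [[0,0,0],0],
    [[0,0,0.03],0],
    [[0,0,0.07],0],
    [[0,0,0.08],0],
    [[-0.007,0.045,0.08],0],
    [[-0.014,0.09,0.08],0],
    [[-0.021,0.135,0.08],0],
    [[-0.023,0.149,0.08],0],
    [[-0.023,0.149,0.07],0],
    [[-0.023,0.149,0.04],0],
    [[-0.023,0.149,0.015],0],
    [[-0.023,0.149,-0.001],0],
    [[-0.023,0.149,-0.001],0],
    [[-0.023,0.149,-0.001],0],
  ],
  grip=-1,
)

```text
time: 20.55
position: [0.555, 0.2019, 0.0611]
tool_rot: [3.132, 0.249, -0.0]
ft_force: [-0.1, -0.1, 0.3]
grip_width: 0.997
```

carry_out(
  motion=[
    [[0,0,0],0],
    [[0,0,0],0],
    [[0,0,0],0],
    [[0,0,0],0],
    [[0,0,0],0],
    [[0,0,0],0],
    [[0,0,0],0],
  ],
  grip=1,
  squeeze=35,
)

```text
time: 21.25
position: [0.5539, 0.2027, 0.0612]
tool_rot: [3.131, 0.251, -0.002]
ft_force: [-3.4, -0.7, 5.1]
grip_width: 0.591
```

carry_out(
  motion=[
    [[0,0,0.01],0],
    [[0,0,0.025],0],
    [[0,0,0.045],0],
    [[0,0,0.065],0],
    [[0,0,0.085],0],
    [[0,0,0.105],0],
    [[0,0,0.125],0],
    [[0,0,0.145],0],
    [[0,0,0.165],0],
    [[0,0,0.18],0],
    [[0,0,0.19],0],
    [[0,0,0.19],0],
    [[0,0,0.19],0],
    [[0,0,0.19],0],
    [[0,0,0.19],0],
    [[0,0,0.19],0],
    [[0,0,0.19],0],
    [[0,0,0.19],0],
  ],
)

```text
time: 23.05
position: [0.5545, 0.2028, 0.2509]
tool_rot: [3.132, 0.251, -0.0]
ft_force: [-0.6, -0.4, -4.9]
grip_width: 0.587
```

Run:
```python
from bench import eyes,get_state
import cv2,numpy as np
w=eyes.get_image("wrist")["pixels"]
b=eyes.get_image("scene")["pixels"][60:320,190:410]
cv2.imwrite("pics/end.png",np.hstack([cv2.resize(w,(450,338)),cv2.resize(b,(286,338),interpolation=cv2.INTER_CUBIC)]))
s=get_state();print(s["position"],s["ft_force"],np.abs(s["qd"]).max(),s["grip_width"])
```

```text
[0.55452535 0.2027593  0.25105905] [-0.90546444 -0.12227844 -4.47557195] 0.002172834422844615 0.5933808191008382
```

View pics/end.png

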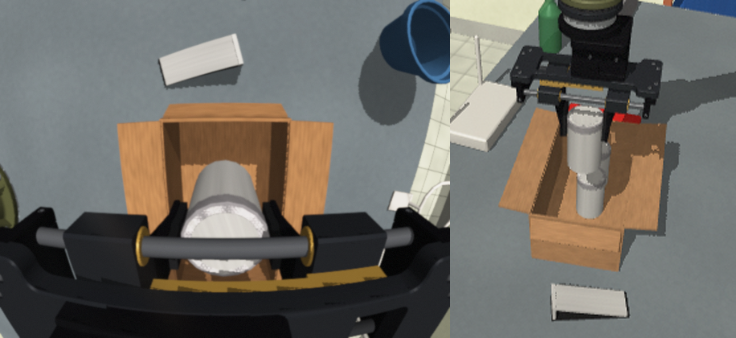

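The tin is held upright above the rim, both flaps are open, and the middle tin is standing (scene half, about (590,195)). The third is mostly hidden behind the held tin, so I'll check it from the side camera.

Run:
```python
from bench import eyes
import cv2
b=eyes.get_image("side")["pixels"][70:300,200:400]
cv2.imwrite("pics/end2.png",cv2.resize(b,None,fx=2.6,fy=2.6,interpolation=cv2.INTER_CUBIC))
```

```text
(no output)
```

View pics/end2.png

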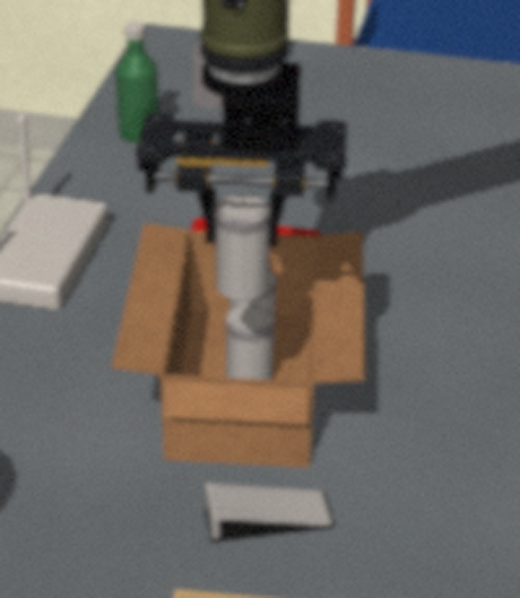

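The side view shows the middle tin upright and both flaps out. The third tin is behind the held one. Only a sliver of it shows in the scene view, where a standing tin would be, and it was released at floor height. Handing in.

```bash
python3 -c "
from bench import ticket
print(ticket.close_job())"
```

```text
the job is handed in; nothing more can be done
None
```

I handed the job in at about 23 s with the heaviest tin still in the gripper. It is upright and still, its underside about 0.19 m above the shelf (about 80 mm over the rim).

- **Flaps:** I swept both long flaps out with shut fingers. They lie nearly level in the final pictures, well past 1.8 rad by eye. I did not measure their final angles.
- **Weights:** The middle tin read about 2.1 N, the +y tin about 5.4 N and the −y tin about 3.2 N, with noise of roughly ±0.7 N. The +y tin is clearly the heaviest. Just before handing in, the force reading on it was 4.5–4.9 N, a little lower but still well above the other two.
- **Other two tins:** The middle tin is seen standing upright in the carton. The −y tin is mostly hidden behind the held one, so I only partly confirmed it by sight. It was set down at its original height and released cleanly.
- **Things to leave alone:** The door wedge looked unmoved in the last pictures. The glasses box and key tray were barely visible there, but the arm only passed well above the box and never went near the tray.

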